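# Nip up a square herb-cake mould both ways in a click clamp

### The arm

A 6-joint arm with a two-finger parallel gripper is mounted at the origin on the work surface. World frame = base frame: x ahead of the robot, y to its left, z up, the work surface at z = 0. Lengths are in m, angles in rad, forces in N, time in s.
With the tool pointing down it reaches from about 0.35 to 0.925 m from the base axis. Payload 6.4 kg.
Tool frame: the origin (TCP) lies at the very end of the fingers, on their centre line; the grasp point (between the pads) lies 19 mm behind it (arm.grip_point_offset is the distance from the TCP to the grasp point, in m); z points along the fingers, y is the line along which they close (so a half turn about z gives the same grasp; the last joint's range is limited). The gripper opens to 85 mm and grips with 20 to 120 N. Pads are 22 mm wide; open, the fingers measure 114 mm over their backs; the gripper's body (76 mm by 85 mm) begins 54 mm behind the grasp point. The pads swing forward as they close: fully open they stand 13 mm farther back than shut.
Start: joints at [-1.314, 0.245, 1.558, -0, 1.339, -0.174], TCP at [0.271, -0.591, 0.231] pointing down, gripper open.
Joint ranges: [-3.13, 3.13], [-1.02, 2.26], [0.13, 2.54], [-0.95, 4.09], [0.21, 2.88], [-2.74, 2.74]. Speed limits (rad/s): [2.57, 2.57, 3.14, 3.14, 3.14, 3.14].

### API

Orientations are given as a unit quaternion [w, x, y, z].
In Python, from workcell import arm, optics, workorder, nets gives the robot as it stands.
- The arm moves only by the tool move_arm, never from a script. Its argument "deltas" is a list of rows, each an object with "slide": the shift along the tool's x, y, z normalised to -1 to 1, where 1 is 200 mm, a list of three; "rotation": the turn, a rotation vector about the tool's x, y, z normalised to -1 to 1, where 1 is 180 degrees, a list of three. A call has 1 to 10 rows; each row is the pose to reach, as a shift and turn from the pose commanded when the call began, along the tool's axes at that moment, turning the shorter way round; what a row does not reach only later rows make up. A row lasts 1/10 s, in which the tool goes at most 50 mm and 8.59 degrees, less where a joint would pass 70% of its speed; a pose out of reach is approached as far as the arm can. A call with a number of a shift or a turn outside -1 to 1 is refused whole. A call with a gripper value outside its range is refused whole. "hand" is the opening, from 0 (shut) to 1 (fully open), set as the call begins (left out, the last holds). The fingers move at their own pace and stop on an object; the grip force is fixed at half the most. Time passes only in rows, so rows that repeat a pose let the fingers close. It gives the time, the measured TCP pose, the force, the opening and the grip force at its end, in the units of the state.
- arm.get_state(): the state, without advancing time (a new reading comes with each control period).
- optics.read_camera(name): name is "scene" or "top" or "wrist"; returns a dict with "img" (480x640x3 uint8, blue, green, red), "K" (3x3 intrinsics, pixels), "k1" (the pictures are not rectified: a ray, as slopes to the right and down, at radius r is drawn at 1 + k1 r^2 times it, then the intrinsics apply), "rvec" (rotation vector, rad) and "tvec" (3), from world to camera coordinates, as OpenCV has them. Camera axes: x right, y down, z forward; pixel columns grow to the right and rows downward; lengths in m; the calibration is good to about 2 mm. A picture is of the moment at which its call begins. There is no depth.
- workorder.finish_job(): hands the job in; it is judged then, once.
Trained networks look in the newest picture that a camera, given by its name, has taken for a name from the list of things; names that differ only in an ending like _2 or _b are one class to them, and where a whole thing is asked for, a point or a joint stands for the part that bears it (a point fixed in the world has none). Each returns a list of dicts, best first, with "score" (0 to 1); they miss things now and then, are a little off and sometimes report something else, mostly with a low value. They report only what shows in the picture. A call takes as long as a camera call. They do not tell look-alikes from the thing itself.
- nets.search_frame(camera, label): "rect" ([left, top, right, bottom] in pixels, round what is visible of it).
- nets.tip_of(camera, label): "uv" ([column, row] in pixels: a listed point, or the origin of a listed thing).
The state is a dict: "t": time; "q": joint angles; "joint_velocities": joint speeds; "joint_efforts": joint torques, N m; "eef_pos": TCP position; "ee_rot": TCP orientation; "contact_force": force on the tool from outside, world axes, zero at the start; "moment": the same for the moment, N m; "finger_gap": finger opening in m; "grasp_force": force on a finger pad.
Only numpy, scipy, OpenCV 4.12 (cv2) and the standard library are available. Lean on these libraries where they do the work, as an engineer would, in place of code of your own. Each camera call takes 0.05 s, during which the arm holds its last target. There are 200 camera calls.

### The job

Nip up the square herb-cake mould in the bench clamp both ways. First put the mould flat on the clamp's bed between the jaws with its wooden rib parallel to the jaws, and swing the clamp handle clockwise until it clicks past its detent; then swing the handle all the way back, turn the mould a quarter turn so that its rib points at the jaws, and click the clamp shut on it again. Leave the mould clamped, and do not disturb the jar, the mortar or the brass weight.

Things in the scene. Friction and masses are not known exactly. Their poses are not given: they have to be found in the camera images.
- clamp: Fixed bench clamp, grey and steel. Origin: table height, below the seat centre. Jaws run along its x and face each other along y. Bed x -60..60, y -75..190 mm, 8 high. Anvil (fixed jaw) face at y = -45 mm, 110 long, top 40 high. A mould held against it is centred at x = 0, y = 0. Moving jaw on the +y side; housing behind it x -50..50, y 90..185, top 45 high, carries the handle
- pad: Steel face plate of the moving jaw, 100 long (clamp x), 10 thick, 30 mm high, sprung by up to 7 mm so that it nips. Origin: centre of the face that meets the mould, 24 mm above the table. Opening from the anvil face: 109 mm at handle 0, 15 mm less per rad (the mould is 90 wide)
- handle (a joint): Clamp handle angle, rad: 0 = fully backed off (jaw open), grows clockwise seen from above, stop at 1.5. Sprung detent at 1.2, felt from about 1.0 (5 to 10 N at the post); past it the handle clicks to about 1.4 and stays. Elsewhere it stays where it is left. At value q the arm points 160 degrees minus q, counter-clockwise from the clamp's x axis
- hub (a point): Vertical axis of the handle, 60 mm above the table, at x = 0, y = +135 mm of the clamp frame
- post (a point): Upright black grip post at the end of the handle arm, 90 mm from the hub axis: 20 mm diameter, from 68 to 120 mm above the table; this point is on its axis, 95 mm above the table. The flat steel arm below it is 18 mm wide, its top 68 mm above the table. The post can be pushed from either side
- mould: Loose square steel and aluminium mould, 90 x 90 mm and 46 mm high, 0.55 kg, with an upright wooden rib on its lid to lift it by: 76 mm long along the mould's x axis, 20 mm wide (y), 30 mm high, from 46 to 76 mm above the mould's underside. Origin: centre of the underside; z up
- jar: Bystander: glass jar with steel lid, 68 mm diameter, 105 mm high, standing behind the clamp. Origin: centre of underside
- mortar: Bystander: white ceramic mortar bowl, 84 mm diameter, 65 mm high, standing in front of the clamp. Origin: centre of underside
- weight: Bystander: brass weight with a button top, 52 mm diameter, 84 mm high, standing beside the anvil. Origin: centre of underside
Things that resemble listed ones, but are neither listed nor needed, are in the scene too. Leave any blue or pink look-alike of the mould alone.

How it is judged:
On the way, in this order (a step that is already met when the one before it is completed fails the run):
1. the mould is nipped with its rib parallel to the jaws and the handle has clicked past its detent (value of joint handle above 1.3 rad and contact force between pad and mould above 1.5 N and angle between the x axis of mould and the x axis of clamp, either way round below 0.08 rad and x of mould in the frame of clamp between -0.02 and 0.02 m and z of mould in the frame of clamp below 0.012 m and angle between mould's own z axis and vertical below 0.06 rad), for 0.2 s.
2. the handle is swung back and the jaw is open (value of joint handle below 0.4 rad), for 0.1 s.
At the end, for the whole second after the job is handed in: The mould lies flat on the clamp's bed, centred along the jaws to 20 mm, its rib pointing at the jaws (square to them within 0.08 rad), nipped by the moving jaw with more than 1.5 N, at rest, and the handle is past its detent (above 1.3 rad) (value of joint handle above 1.3 rad and contact force between pad and mould above 1.5 N and angle between the x axis of mould and the y axis of clamp, either way round below 0.08 rad and x of mould in the frame of clamp between -0.02 and 0.02 m and z of mould in the frame of clamp below 0.012 m and angle between mould's own z axis and vertical below 0.06 rad and linear speed of mould below 0.02 m/s); the robot touches nothing.
It fails at once if the jar is moved more than 25 mm or tipped (distance of jar from where it was at the start of the episode above 0.025 m or angle between jar's own z axis and vertical above 0.4 rad).
It fails at once if the mortar is moved more than 25 mm or tipped (distance of mortar from where it was at the start of the episode above 0.025 m or angle between mortar's own z axis and vertical above 0.4 rad).
It fails at once if the brass weight is moved more than 25 mm or tipped (distance of weight from where it was at the start of the episode above 0.025 m or angle between weight's own z axis and vertical above 0.4 rad).
It also fails if it takes over 72 s, if anything falls off the work surface, if the arm or the gripper's body presses on something with over 40 N, if the wrist force passes 120 N, or if a joint passes its speed limit or range.

## Working session

There is one attempt and no reset: what is moved stays moved. The work goes in short steps, Python scripts to look and compute and a tool call to move; the robot and the scene stay as the last step left them, time stands still between calls to the robot, and variables do not carry over. Pictures are saved under pics/ and viewed, at most 12 in all, crops included, and the job is handed in when it is done.

Besides the shell and the picture viewer there is one more tool, called after "Emit:" as name(argument=value, ...), one argument or row to a line, values as JSON. move_arm: Moves the arm, as the interface text tells. Scaled input: -1 to 1 covers 200 mm each way for a shift and 180 degrees each way for a turn. Its arguments: {"type":"object","properties":{"deltas":{"type":"array","items":{"type":"object","properties":{"slide":{"type":"array","items":{"type":"number"}},"rotation":{"type":"array","items":{"type":"number"}}}}},"hand":{"type":"number"}},"required":["deltas"]}

```bash
ls; mkdir -p pics
cat > h.py <<'E'
import numpy as np, cv2
from workcell import arm, optics, workorder, nets
from scipy.spatial.transform import Rotation as R
def cam(n): 
    return optics.read_camera(n)
def dist(c): return np.array([c["k1"],0,0,0,0.])
def proj(c,P):
    return cv2.projectPoints(np.float64(P).reshape(-1,1,3),np.float64(c["rvec"]),np.float64(c["tvec"]),np.float64(c["K"]),dist(c))[0].reshape(-1,2)
def ray(c,uv):
    n=cv2.undistortPoints(np.float64(uv).reshape(-1,1,2),np.float64(c["K"]),dist(c)).reshape(-1,2)
    Rm=cv2.Rodrigues(np.float64(c["rvec"]))[0]; t=np.float64(c["tvec"]).ravel()
    return -Rm.T@t, np.c_[n,np.ones(len(n))]@Rm
def atz(c,uv,z):
    o,d=ray(c,uv); return o+d*((z-o[2])/d[:,2])[:,None]
E
python3 - <<'E'
from h import *
for n in ("scene","top"):
    c=cam(n); cv2.imwrite(f"pics/{n}0.png",c["img"]); print(n,c["k1"],ray(c,[[320,240]]))
    for l in ("clamp","pad","handle","mould","jar","mortar","weight"):
        print(l,[(np.round(r["rect"]).tolist(),round(r["score"],2)) for r in nets.search_frame(n,l)])
    for l in ("clamp","pad","hub","post","mould","jar","mortar","weight"):
        print(l,[(np.round(r["uv"]).tolist(),round(r["score"],2)) for r in nets.tip_of(n,l)])
print(arm.get_state())
E
```

```text
pics
scene -0.057271144864458584 (array([0.87823004, 0.395828  , 0.64306208]), array([[-0.40306568, -0.6117611 , -0.68074224]]))
clamp [([311.0, 264.0, 496.0, 417.0], 0.83)]
pad [([362.0, 318.0, 412.0, 353.0], 0.73)]
handle [([404.0, 324.0, 499.0, 368.0], 0.71)]
mould [([161.0, 231.0, 221.0, 282.0], 0.9), ([320.0, 172.0, 374.0, 220.0], 0.81), ([236.0, 178.0, 293.0, 233.0], 0.78)]
jar [([275.0, 283.0, 316.0, 350.0], 0.73)]
mortar [([398.0, 244.0, 443.0, 290.0], 0.59)]
weight [([323.0, 238.0, 351.0, 281.0], 0.75), ([314.0, 268.0, 495.0, 417.0], 0.24), ([404.0, 322.0, 499.0, 364.0], 0.22)]
clamp [([360.0, 314.0], 0.82)]
pad [([387.0, 332.0], 0.64)]
hub [([420.0, 352.0], 0.62)]
post [([481.0, 336.0], 0.89)]
mould [([264.0, 215.0], 0.93), ([345.0, 202.0], 0.88), ([190.0, 263.0], 0.84)]
jar [([297.0, 338.0], 0.91)]
mortar [([412.0, 284.0], 0.61)]
weight [([335.0, 272.0], 0.93)]
top 0.03414655855538496 (array([ 0.42865612, -0.08668032,  0.84984127]), array([[ 0.17118728,  0.00923989, -0.98525909]]))
clamp [([107.0, 224.0, 300.0, 312.0], 0.72)]
pad [([205.0, 228.0, 219.0, 291.0], 0.74)]
hand
[... 641 characters left out ...]
9419e+00,  2.45088782e-01,  1.55779022e+00,  5.36179752e-05,
        1.33871433e+00, -1.74092912e-01]), 'joint_velocities': array([ 4.37899897e-04, -2.06519950e-04,  4.63422594e-04, -1.29727571e-03,
       -1.14509752e-05,  6.87127573e-04]), 'joint_efforts': array([ 9.46642540e-04, -4.29507422e+01, -3.26415253e+01, -1.11955617e-04,
        4.35989659e-04, -7.50098820e-06]), 'eef_pos': array([ 0.27146115, -0.59061613,  0.2313027 ]), 'ee_rot': array([-1.41368761e-06,  9.76892823e-01,  2.13729761e-01,  2.60540735e-05]), 'contact_force': array([ 0.04416176, -0.061681  , -0.10943128]), 'moment': array([ 0.04427699, -0.02854169,  0.00894794]), 'grasp_force': 0.0, 'finger_gap': 0.08521679396977379}
```

View both.

View pics/top0.png

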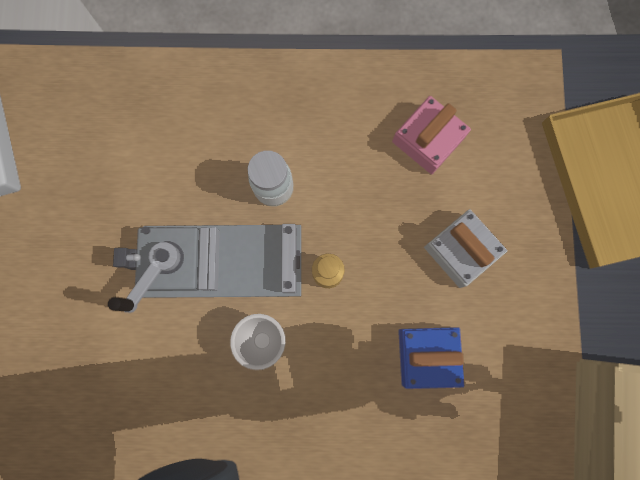

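View pics/scene0.png

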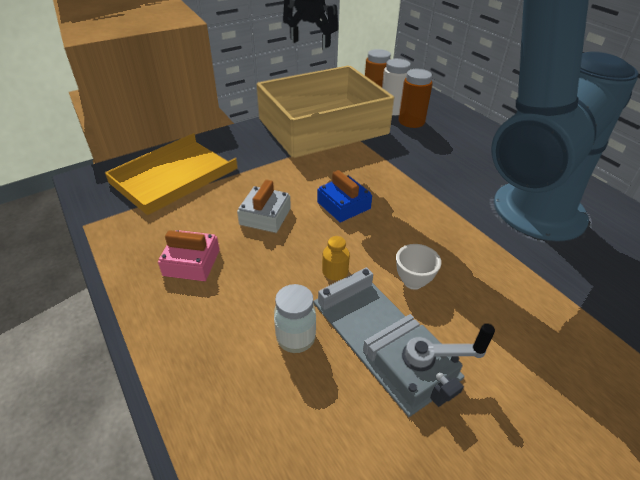

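Candidates for the mould (top picture): grey (467,248), pink (432,134), blue (432,358). The description says steel/aluminium, so grey is the one; checking it in a crop along with the clamp.

Run:
```python
from h import *
c=cam("top"); im=c["img"]; s=cam("scene")
a=cv2.resize(im[215:320,100:350],None,fx=3.2,fy=3.2,interpolation=cv2.INTER_CUBIC)
b=cv2.resize(im[200:295,415:515],None,fx=2.6,fy=2.6,interpolation=cv2.INTER_CUBIC)
d=cv2.resize(s["img"][170:240,230:300],None,fx=3.6,fy=3.6,interpolation=cv2.INTER_CUBIC)
C=np.zeros((600,800,3),np.uint8); C[:336,:800]=a; C[340:340+b.shape[0],:b.shape[1]]=b; C[340:340+d.shape[0],300:300+d.shape[1]]=d
cv2.imwrite("pics/crop1.png",C)
r=lambda x:np.round(x,4).tolist()
print("hub",r(atz(c,[[162,258]],.06)),"post",r(atz(c,[[118,303]],.095)),"clamp",r(atz(c,[[253,262]],0)),"pad",r(atz(c,[[216,263]],.024)),"mould",r(atz(c,[[462,250]],0)))
print("scene hub",r(atz(s,[[420,352]],.06)),"post",r(atz(s,[[481,336]],.095)),"clamp",r(atz(s,[[360,314]],0)),"mould",r(atz(s,[[264,215]],0)))
print("bed corners",r(atz(c,[[300,224],[301,296]],.008)),"housing",r(atz(c,[[137,227],[199,227],[199,290],[137,297]],.045)))
print("jar,mortar,weight",r(atz(c,[[274,188],[262,339],[327,272]],0)))
# rib of grey
hsv=cv2.cvtColor(im,cv2.COLOR_BGR2HSV); x0,y0,x1,y1=440,215,500,275
print(hsv[244,470])
print("mould top corners z46", r(atz(c,[[471,211],[507,248],[465,286],[427,247]],.046)))
```

```text
hub [[0.5356, 0.1656, 0.06]] post [[0.4641, 0.2143, 0.095]] clamp [[0.5381, 0.0329, 0.0]] pad [[0.5329, 0.0894, 0.024]] mould [[0.5612, -0.3161, 0.0]]
scene hub [[0.5388, 0.1645, 0.06]] post [[0.4632, 0.2069, 0.095]] clamp [[0.5421, 0.0216, 0.0]] mould [[0.5601, -0.3185, -0.0]]
bed corners [[0.6019, -0.045, 0.008], [0.4816, -0.0485, 0.008]] housing [[0.5872, 0.213, 0.045], [0.588, 0.1145, 0.045], [0.4875, 0.1097, 0.045], [0.4759, 0.2055, 0.045]]
jar,mortar,weight [[0.6659, 0.0008, 0.0], [0.4118, 0.0143, 0.0], [0.5223, -0.0909, 0.0]]
[ 13 127 145]
mould top corners z46 [[0.6173, -0.3202, 0.046], [0.5578, -0.3743, 0.046], [0.4972, -0.3063, 0.046], [0.5584, -0.2487, 0.046]]
```

View pics/crop1.png

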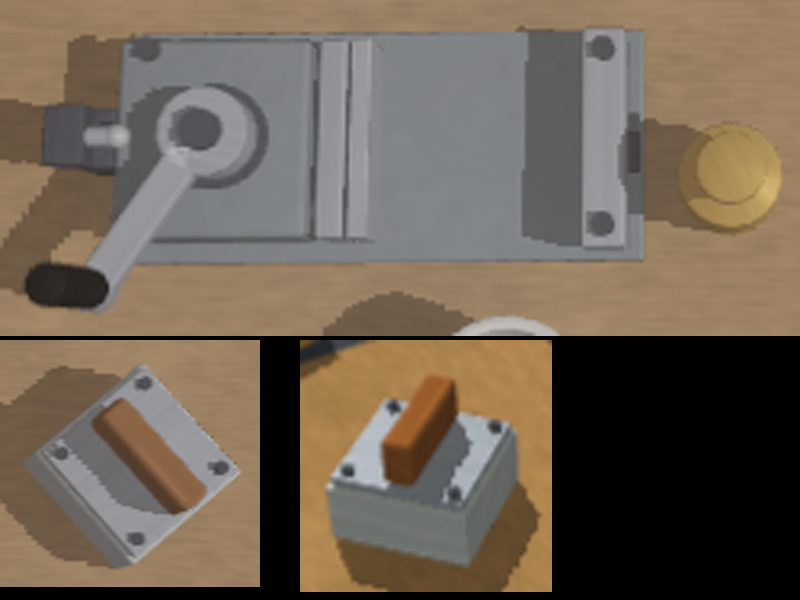

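The crop confirms the grey metal mould with a wooden rib; the clamp's bed, anvil, housing corners are clear. I'll fit poses by least squares.

```bash
cat >> h.py <<'E'
from scipy.optimize import least_squares
def rot(a): return np.array([[np.cos(a),-np.sin(a),0],[np.sin(a),np.cos(a),0],[0,0,1]])
def fit(obs,x0):
    """obs: list of (cam, model pts mm, uv); fits x,y,yaw"""
    def f(p): return np.concatenate([(proj(c,np.array(M)/1000@rot(p[2]).T+[p[0],p[1],0])-uv).ravel() for c,M,uv in obs])
    s=least_squares(f,x0,loss="soft_l1"); return s.x,np.round(f(s.x).reshape(-1,2),1)
E
python3 - <<'E'
from h import *
c=cam("top"); s=cam("scene")
cr=lambda p,k,o:(np.array(p)+.5)/k-.5+np.array(o)
M=[(60,-75,8),(-60,-75,8),(55,-45,40),(-55,-45,40),(50,185,45),(50,90,45),(-50,90,45)]
uv=cr([(643,32),(643,261),(583,30),(583,245),(123,42),(310,42),(310,237)],3.2,(100,215))
p,r=fit([(c,M,uv)],[.538,.03,0]); print("clamp",p,r.tolist())
def cl(x,y,z): return rot(p[2])@np.array([x,y,z])/1000+[p[0],p[1],0]
print("hub",cl(0,135,60),"net hub px",proj(c,cl(0,135,60)))
for q in (0,.2,.4,.6):
    a=np.pi*160/180-q; f=lambda z:cl(90*np.cos(a),135+90*np.sin(a),z)
    print(q,[ (np.round((proj(c,f(z))[0]-[100,215])*3.2)).tolist() for z in (68,120)],f(95).round(4), "scene95",proj(s,f(95)).round().tolist(),"pad top",((proj(c,[cl(0,-45+109-15*q,39)])-[100,215])*3.2).round().tolist())
Mt=[(-45,45,46),(45,45,46),(45,-45,46),(-45,-45,46),(38,10,76),(38,-10,76),(-38,-10,76),(-38,10,76)]
# rib dir in world: image down-right => -x,-y
t=cr(np.array([(140,366),(240,470),(93,415),(125,400),(205,492),(170,513)])-[0,340],2.6,(415,200))
u=cr(np.array([(388,398),(518,430),(470,507),(328,487),(430,376),(457,384),(412,450),(383,440)])-[300,340],3.6,(230,170))
for yaw in (.8,):
  P=[.558,-.315,yaw]
  W=lambda M:np.array(M)/1000@rot(P[2]).T+[P[0],P[1],0]
  # associate by nearest after init, twice
  for k in range(3):
    obs=[]
    for cc,pts in ((c,t),(s,u)):
      pr=proj(cc,W(Mt)); 
      D=np.linalg.norm(pts[:,None]-pr[None],axis=2); 
      obs.append((cc,[Mt[i] for i in D.argmin(1)],pts)); 
    P,r=fit(obs,P)
  print("mould",P,r.tolist())
for l in ("jar","mortar","weight"): 
    print(l,atz(c,[nets.tip_of("top",l)[0]["uv"]],0).round(3),atz(s,[nets.tip_of("scene",l)[0]["uv"]],0).round(3))
E
```

```text
clamp [0.53979752 0.02662781 0.02048216] [[0.7, -0.3], [1.0, -0.0], [-0.1, -0.4], [-0.1, 0.7], [-0.9, -0.0], [0.5, -0.7], [-1.3, 0.9]]
hub [0.53703262 0.16159949 0.06      ] net hub px [[164.67489977 257.08305407]]
0 [[129.0, 311.0], [87.0, 307.0]] [0.4518 0.1906 0.095 ] scene95 [[478.0, 325.0]] pad top [[363.0, 139.0]]
0.2 [[95.0, 295.0], [51.0, 290.0]] [0.4593 0.207  0.095 ] scene95 [[483.0, 335.0]] pad top [[369.0, 139.0]]
0.4 [[66.0, 272.0], [20.0, 266.0]] [0.4699 0.2215 0.095 ] scene95 [[485.0, 345.0]] pad top [[375.0, 139.0]]
0.6 [[42.0, 244.0], [-6.0, 235.0]] [0.4831 0.2337 0.095 ] scene95 [[485.0, 355.0]] pad top [[381.0, 138.0]]
mould [ 0.55931349 -0.31061406  0.70273097] [[-0.4, -2.0], [-0.0, 0.7], [-0.5, 0.4], [-3.1, -2.0], [0.1, 0.3], [3.8, 0.6], [-0.5, -0.6], [0.8, -2.1], [-0.6, 1.3], [-0.6, -1.5], [0.1, -0.9], [1.1, -1.5], [0.2, 0.5], [-0.7, 1.5]]
jar [[0.661 0.002 0.   ]] [[0.659 0.001 0.   ]]
mortar [[0.413 0.014 0.   ]] [[0.409 0.015 0.   ]]
weight [[ 0.522 -0.095  0.   ]] [[ 0.522 -0.084  0.   ]]
```

```bash
cat >> h.py <<'E'
CL=np.array([.5398,.0266,.0205])
def cl(x,y,z): return rot(CL[2])@np.array([x,y,z])/1000+[CL[0],CL[1],0]
def tool(yaw): return R.from_euler("z",yaw)*R.from_euler("x",np.pi)
def now():
    s=arm.get_state(); w,x,y,z=s["ee_rot"]; return s,np.array(s["eef_pos"]),R.from_quat([x,y,z,w])
def delta(pos,yaw,start=None):
    if start is None: _,p,r=now()
    else: p,r=np.array(start[0]),tool(start[1])
    return ((r.inv().apply(np.array(pos)-p))/.2).round(3).tolist(), ((r.inv()*tool(yaw)).as_rotvec()/np.pi).round(4).tolist()
E
python3 -c "
from h import *
print(delta([.559,-.312,.2],.703), delta([.43,-.46,.231],.703),delta([.559,-.312,.2],.703,([.43,-.46,.231],.703)))"
```

```text
([1.888, -0.665, 0.156], [-0.0, -0.0, -0.0866]) ([0.993, -0.262, 0.001], [-0.0, -0.0, -0.0866]) ([0.97, -0.148, 0.155], [0.0, 0.0, 0.0])
```

Emit:
move_arm(
  deltas=[
    {"slide":[0.99,-0.26,0],"rotation":[0,0,-0.0866]},
    {"slide":[0.99,-0.26,0],"rotation":[0,0,-0.0866]},
    {"slide":[0.99,-0.26,0],"rotation":[0,0,-0.0866]},
    {"slide":[0.99,-0.26,0],"rotation":[0,0,-0.0866]},
    {"slide":[0.99,-0.26,0],"rotation":[0,0,-0.0866]},
  ],
  hand=1,
)

```text
t: 2.6
eef_pos: [0.4332, -0.4571, 0.2314]
ee_rot: [-0.0, 0.938, 0.347, 0.001]
contact_force: [-0.2, -1.0, 0.1]
finger_gap: 0.0854
grasp_force: 0.0
```

Emit:
move_arm(
  deltas=[
    {"slide":[0.97,-0.15,0.155],"rotation":[0,0,0]},
    {"slide":[0.97,-0.15,0.155],"rotation":[0,0,0]},
    {"slide":[0.97,-0.15,0.155],"rotation":[0,0,0]},
    {"slide":[0.97,-0.15,0.155],"rotation":[0,0,0]},
    {"slide":[0.97,-0.15,0.155],"rotation":[0,0,0]},
    {"slide":[0.97,-0.15,0.155],"rotation":[0,0,0]},
    {"slide":[0.97,-0.15,0.155],"rotation":[0,0,0]},
  ],
)

```text
t: 3.3
eef_pos: [0.5577, -0.3136, 0.2006]
ee_rot: [0.0, 0.939, 0.344, -0.0]
contact_force: [0.4, 0.4, -0.4]
finger_gap: 0.0858
grasp_force: 0.0
```

Run:
```python
from h import *
c=cam("wrist"); im=c["img"].copy(); s,p,r=now(); print(s["t"],p,r.as_matrix()[:,0])
P=np.array([.5593,-.3106,.7027])
M=np.array([(-45,45,46),(45,45,46),(45,-45,46),(-45,-45,46)])/1000; N=np.array([(38,10,76),(38,-10,76),(-38,-10,76),(-38,10,76)])/1000
for m in (M,N): cv2.polylines(im,[proj(c,m@rot(P[2]).T+[P[0],P[1],0]).round().astype(int)],True,(0,0,255),1)
cv2.imwrite("pics/w1.png",im); cv2.imwrite("pics/w1raw.png",c["img"])
print(proj(c,N@rot(P[2]).T+[P[0],P[1],0]).round(1).tolist())
```

```text
3.35 [ 0.55760555 -0.31392057  0.2006792 ] [ 7.64242536e-01  6.44928920e-01 -1.85760287e-04]
[[297.1, 170.8], [327.3, 170.8], [326.5, 277.9], [298.6, 277.9]]
```

View pics/w1.png

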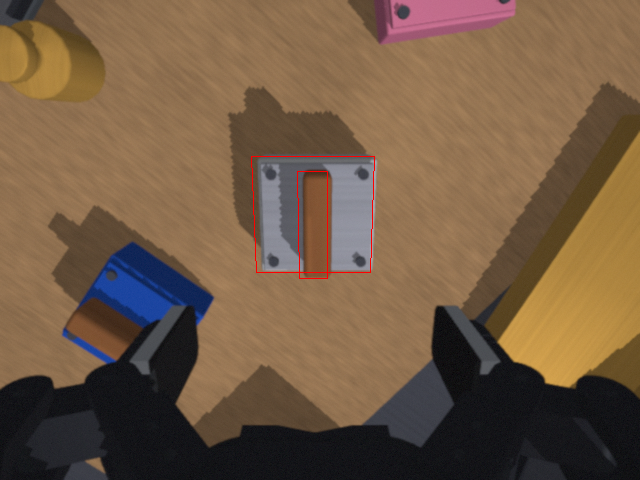

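```bash
python3 -c "
from h import *
print(delta([.5606,-.3121,.05],.703))"
```

```text
([0.017, 0.002, 0.753], [0.0002, 0.0001, -0.0007])
```

Emit:
move_arm(
  deltas=[
    {"slide":[0.017,0.002,0.3],"rotation":[0,0,0]},
    {"slide":[0.017,0.002,0.5],"rotation":[0,0,0]},
    {"slide":[0.017,0.002,0.65],"rotation":[0,0,0]},
    {"slide":[0.017,0.002,0.75],"rotation":[0,0,0]},
    {"slide":[0.017,0.002,0.75],"rotation":[0,0,0]},
  ],
)

```text
t: 3.85
eef_pos: [0.5582, -0.3103, 0.0468]
ee_rot: [-0.003, 0.939, 0.343, -0.002]
contact_force: [-0.2, 0.6, 0.9]
finger_gap: 0.0853
grasp_force: 0.0
```

Emit:
move_arm(
  deltas=[
    {"slide":[0,0,0]},
    {"slide":[0,0,0]},
    {"slide":[0,0,0]},
    {"slide":[0,0,0]},
    {"slide":[0,0,0]},
    {"slide":[0,0,0]},
    {"slide":[0,0,0]},
    {"slide":[0,0,0]},
  ],
  hand=0,
)

```text
invalid input
```

Emit:
move_arm(
  deltas=[
    {"slide":[0,0,0],"rotation":[0,0,0]},
    {"slide":[0,0,0],"rotation":[0,0,0]},
    {"slide":[0,0,0],"rotation":[0,0,0]},
    {"slide":[0,0,0],"rotation":[0,0,0]},
    {"slide":[0,0,0],"rotation":[0,0,0]},
    {"slide":[0,0,0],"rotation":[0,0,0]},
    {"slide":[0,0,0],"rotation":[0,0,0]},
    {"slide":[0,0,0],"rotation":[0,0,0]},
  ],
  hand=0,
)

```text
t: 4.65
eef_pos: [0.5619, -0.3111, 0.0516]
ee_rot: [0.001, 0.939, 0.344, 0.0]
contact_force: [-0.5, -0.7, 5.6]
finger_gap: 0.019
grasp_force: 60.3
```

Emit:
move_arm(
  deltas=[
    {"slide":[0,0,-0.1],"rotation":[0,0,0]},
    {"slide":[0,0,-0.25],"rotation":[0,0,0]},
    {"slide":[0,0,-0.45],"rotation":[0,0,0]},
    {"slide":[0,0,-0.65],"rotation":[0,0,0]},
    {"slide":[0,0,-0.75],"rotation":[0,0,0]},
    {"slide":[0,0,-0.75],"rotation":[0,0,0]},
  ],
)

```text
t: 5.25
eef_pos: [0.5623, -0.3112, 0.2032]
ee_rot: [0.002, 0.939, 0.344, 0.001]
contact_force: [0.2, 0.3, -4.7]
finger_gap: 0.0189
grasp_force: 59.9
```

Run:
```python
from h import *
t=cl(0,6,190); s,p,r=now(); print(p,t, r.as_euler("zyx"), s["q"])
mid=(p+t)/2; mid[2]=.2
print(delta(mid,.36)); print(delta(t,.0205,(mid,.36)))
```

```text
[ 0.56226269 -0.31121502  0.20316377] [0.53967701 0.03259874 0.19      ] [-0.70303119  0.00413789  3.13838432] [-6.81698753e-01  2.50061288e-01  1.60465576e+00  1.21105517e-04
  1.28164091e+00  1.86025513e-01]
([0.513, -0.692, 0.013], [0.0016, -0.0006, 0.1092])
([0.25, -0.824, 0.05], [-0.0, -0.0, 0.1081])
```

Emit:
move_arm(
  deltas=[
    {"slide":[0.1,-0.15,0],"rotation":[0,0,0.03]},
    {"slide":[0.25,-0.35,0],"rotation":[0,0,0.07]},
    {"slide":[0.4,-0.53,0],"rotation":[0,0,0.109]},
    {"slide":[0.513,-0.692,0],"rotation":[0,0,0.109]},
    {"slide":[0.513,-0.692,0],"rotation":[0,0,0.109]},
    {"slide":[0.513,-0.692,0],"rotation":[0,0,0.109]},
  ],
)

```text
t: 5.85
eef_pos: [0.5485, -0.1371, 0.1973]
ee_rot: [-0.001, 0.984, 0.18, -0.002]
contact_force: [-0.3, -0.8, -4.5]
finger_gap: 0.0186
grasp_force: 60.7
```

Emit:
move_arm(
  deltas=[
    {"slide":[0.06,-0.2,0],"rotation":[0,0,0.03]},
    {"slide":[0.12,-0.4,0],"rotation":[0,0,0.07]},
    {"slide":[0.18,-0.6,0],"rotation":[0,0,0.108]},
    {"slide":[0.22,-0.74,0.02],"rotation":[0,0,0.108]},
    {"slide":[0.25,-0.824,0.05],"rotation":[0,0,0.108]},
    {"slide":[0.25,-0.824,0.05],"rotation":[0,0,0.108]},
    {"slide":[0.25,-0.824,0.05],"rotation":[0,0,0.108]},
  ],
)

```text
t: 6.55
eef_pos: [0.5383, 0.0324, 0.189]
ee_rot: [0.0, 1.0, 0.01, -0.001]
contact_force: [0.6, -0.2, -2.9]
finger_gap: 0.0187
grasp_force: 61.3
```

Run:
```python
from h import *
s,p,r=now(); print(p,r.as_euler("zyx"),delta(cl(0,6,60),.0205))
c=cam("top"); x=cam("scene"); im=np.vstack([cv2.resize(c["img"][180:330,90:360],(486,270),interpolation=cv2.INTER_CUBIC),cv2.resize(x["img"][200:430,250:520],(387,330))[:, :387].copy() if 0 else cv2.copyMakeBorder(cv2.resize(x["img"][200:430,250:520],(387,330)),0,0,0,99,cv2.BORDER_CONSTANT)])
cv2.imwrite("pics/c2.png",im)
```

```text
[0.53829086 0.03238565 0.18904545] [-2.06405673e-02 -2.10340441e-03  3.14123554e+00] ([0.008, -0.001, 0.645], [0.0001, 0.0007, 0.0])
```

View pics/c2.png

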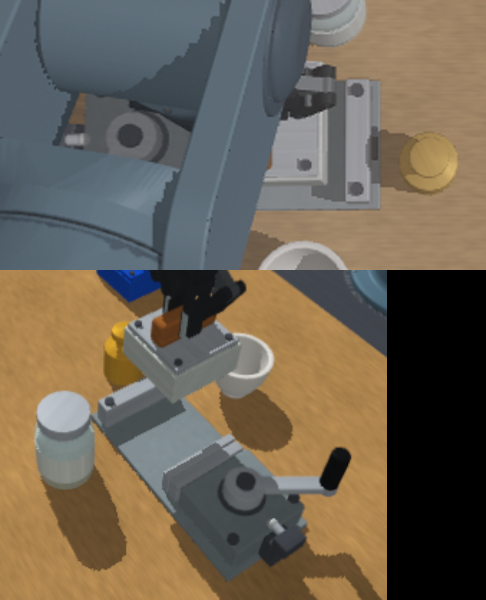

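The mould hangs level over the seat, rib parallel to the jaws, clear of weight and jar. Lowering.

Emit:
move_arm(
  deltas=[
    {"slide":[0.008,0,0.2],"rotation":[0,0,0]},
    {"slide":[0.008,0,0.35],"rotation":[0,0,0]},
    {"slide":[0.008,0,0.48],"rotation":[0,0,0]},
    {"slide":[0.008,0,0.57],"rotation":[0,0,0]},
    {"slide":[0.008,0,0.62],"rotation":[0,0,0]},
    {"slide":[0.008,0,0.64],"rotation":[0,0,0]},
    {"slide":[0.008,0,0.64],"rotation":[0,0,0]},
    {"slide":[0.008,0,0.64],"rotation":[0,0,0]},
  ],
)

```text
t: 7.45
eef_pos: [0.5413, 0.0329, 0.0635]
ee_rot: [0.0, 1.0, 0.01, 0.001]
contact_force: [0.0, -0.5, -4.7]
finger_gap: 0.0187
grasp_force: 61.2
```

Emit:
move_arm(
  deltas=[
    {"slide":[0,0,0.01],"rotation":[0,0,0]},
    {"slide":[0,0,0.02],"rotation":[0,0,0]},
    {"slide":[0,0,0.02],"rotation":[0,0,0]},
  ],
)

```text
t: 7.75
eef_pos: [0.5412, 0.0332, 0.0597]
ee_rot: [0.0, 1.0, 0.011, 0.001]
contact_force: [-1.3, -0.7, 2.4]
finger_gap: 0.019
grasp_force: 62.2
```

Emit:
move_arm(
  deltas=[
    {"slide":[0,0,0],"rotation":[0,0,0]},
    {"slide":[0,0,0],"rotation":[0,0,0]},
    {"slide":[0,0,0],"rotation":[0,0,0]},
    {"slide":[0,0,0],"rotation":[0,0,0]},
    {"slide":[0,0,-0.1],"rotation":[0,0,0]},
    {"slide":[0,0,-0.3],"rotation":[0,0,0]},
    {"slide":[0,0,-0.5],"rotation":[0,0,0]},
    {"slide":[0,0,-0.7],"rotation":[0,0,0]},
    {"slide":[0,0,-0.75],"rotation":[0,0,0]},
    {"slide":[0,0,-0.75],"rotation":[0,0,0]},
  ],
  hand=0.8,
)

```text
t: 8.75
eef_pos: [0.5415, 0.0331, 0.2105]
ee_rot: [0.0, 1.0, 0.011, 0.002]
contact_force: [0.4, -0.3, -0.1]
finger_gap: 0.0683
grasp_force: 0.0
```

```bash
cat >> h.py <<'E'
def post(q,z): a=np.radians(160)-q; return cl(90*np.cos(a),135+90*np.sin(a),z), a+CL[2]
E
python3 - <<'E'
from h import *
x=cam("scene"); s,p,r=now(); print(s["t"],p,r.as_euler("zyx"))
im=cv2.resize(x["img"][200:430,250:520],None,fx=2.5,fy=2.5,interpolation=cv2.INTER_CUBIC)
for q,col in ((.15,(0,0,255)),(.25,(0,255,0)),(.35,(255,0,0))):
    for z in (68,120): cv2.circle(im,tuple(((proj(x,post(q,z)[0])[0]-[250,200])*2.5).astype(int)),3,col,-1)
cv2.imwrite("pics/c3.png",im)
print([ (np.round(k["uv"]).tolist(),k["score"]) for k in nets.tip_of("scene","post")], [(q,proj(x,post(q,95)[0]).round(1).tolist()) for q in (.15,.25,.35)])
t,a=post(.25,200); print(a,delta(t,a))
E
```

```text
8.8 [0.54019947 0.03328857 0.20820641] [-2.10855346e-02  4.81249468e-04  3.14154258e+00]
[([483.0, 340.0], 0.91)] [(0.15, [[481.8, 332.4]]), (0.25, [[483.6, 337.4]]), (0.35, [[484.8, 342.5]])]
2.5630268031909273 ([-0.37, -0.895, 0.035], [-0.001, 0.0001, -0.8091])
```

View pics/c3.png

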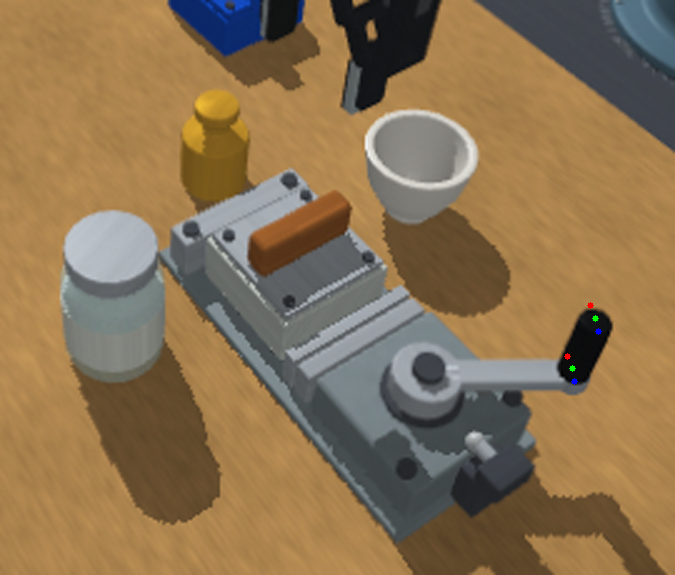

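Mould sits flat between the jaws, rib parallel; post at about q≈0.27.

Emit:
move_arm(
  deltas=[
    {"slide":[-0.1,-0.2,0.04],"rotation":[0,0,-0.044]},
    {"slide":[-0.2,-0.4,0.04],"rotation":[0,0,-0.088]},
    {"slide":[-0.3,-0.6,0.04],"rotation":[0,0,-0.132]},
    {"slide":[-0.37,-0.8,0.04],"rotation":[0,0,-0.176]},
    {"slide":[-0.37,-0.9,0.04],"rotation":[0,0,-0.22]},
    {"slide":[-0.37,-0.9,0.04],"rotation":[0,0,-0.264]},
    {"slide":[-0.37,-0.9,0.04],"rotation":[0,0,-0.308]},
    {"slide":[-0.37,-0.9,0.04],"rotation":[0,0,-0.352]},
    {"slide":[-0.37,-0.9,0.04],"rotation":[0,0,-0.396]},
    {"slide":[-0.37,-0.9,0.04],"rotation":[0,0,-0.44]},
  ],
  hand=0.5,
)

```text
t: 9.85
eef_pos: [0.4609, 0.2114, 0.1974]
ee_rot: [-0.001, 0.762, 0.648, -0.002]
contact_force: [-0.2, -0.1, -0.1]
finger_gap: 0.0427
grasp_force: 0.0
```

Run:
```python
from h import *
s,p,r=now(); print(p,r.as_euler("zyx"),s["q"][5],s["finger_gap"])
t,a=post(.27,200); print(delta(t,a))
```

```text
[0.46093395 0.21142003 0.19743792] [-1.40923524 -0.00492827  3.14058343] 0.36768301889854327 0.042695374333463994
([0.006, 0.008, -0.013], [-0.0017, -0.0003, -0.3609])
```

Emit:
move_arm(
  deltas=[
    {"slide":[0.006,0.008,0],"rotation":[0,0,-0.045]},
    {"slide":[0.006,0.008,0],"rotation":[0,0,-0.09]},
    {"slide":[0.006,0.008,0],"rotation":[0,0,-0.135]},
    {"slide":[0.006,0.008,0],"rotation":[0,0,-0.18]},
    {"slide":[0.006,0.008,0],"rotation":[0,0,-0.225]},
    {"slide":[0.006,0.008,0],"rotation":[0,0,-0.27]},
    {"slide":[0.006,0.008,0],"rotation":[0,0,-0.315]},
    {"slide":[0.006,0.008,0],"rotation":[0,0,-0.361]},
    {"slide":[0.006,0.008,0],"rotation":[0,0,-0.361]},
    {"slide":[0.006,0.008,0.1],"rotation":[0,0,-0.361]},
  ],
)

```text
t: 10.85
eef_pos: [0.4652, 0.2128, 0.1809]
ee_rot: [0.001, 0.299, 0.954, 0.001]
contact_force: [-0.2, -0.0, -0.1]
finger_gap: 0.0428
grasp_force: 0.0
```

Run:
```python
from h import *
c=cam("wrist"); s,p,r=now(); print(p,r.as_euler("zyx"),s["q"][5],s["finger_gap"])
t,a=post(.27,82); print(delta(t,a))
im=c["img"].copy()
for z in (68,95,120): cv2.circle(im,tuple(proj(c,post(.27,z)[0])[0].astype(int)),3,(0,255,0),-1)
print([(np.round(k["uv"]).tolist(),k["score"]) for k in nets.tip_of("wrist","post")],proj(c,post(.27,95)[0]))
cv2.imwrite("pics/w4.png",im)
```

```text
[0.46214375 0.21209316 0.17585028] [-2.53406259 -0.00587289  3.14037259] -0.7563076205236949 0.042715474426350604
([-0.004, 0.004, 0.469], [-0.0014, -0.0013, -0.0029])
[([305.0, 245.0], 0.79)] [[309.62454154 242.890746  ]]
```

View pics/w4.png

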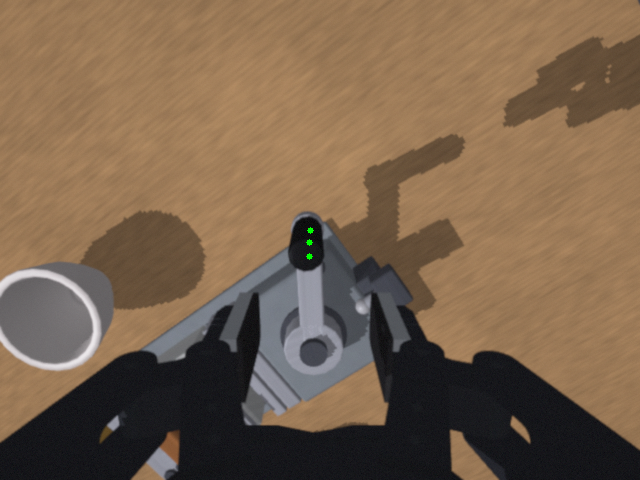

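Emit:
move_arm(
  deltas=[
    {"slide":[0,0.004,0.15],"rotation":[0,0,0]},
    {"slide":[0,0.004,0.3],"rotation":[0,0,0]},
    {"slide":[0,0.004,0.42],"rotation":[0,0,0]},
    {"slide":[0,0.004,0.47],"rotation":[0,0,0]},
    {"slide":[0,0.004,0.47],"rotation":[0,0,0]},
  ],
)

```text
t: 11.45
eef_pos: [0.4634, 0.213, 0.0848]
ee_rot: [-0.002, 0.298, 0.955, -0.001]
contact_force: [0.7, 0.4, 0.6]
finger_gap: 0.0427
grasp_force: 0.0
```

Emit:
move_arm(
  deltas=[
    {"slide":[0,0,0],"rotation":[0,0,0]},
    {"slide":[0,0,0],"rotation":[0,0,0]},
    {"slide":[0,0,0],"rotation":[0,0,0]},
  ],
  hand=0.36,
)

```text
t: 11.75
eef_pos: [0.4655, 0.2135, 0.0876]
ee_rot: [0.001, 0.298, 0.955, 0.001]
contact_force: [0.4, -0.4, 0.3]
finger_gap: 0.0307
grasp_force: 0.0
```

Run:
```python
from h import *
s,p,r=now(); print(p,r.as_euler("zyx"),s["finger_gap"],s["contact_force"])
for q in np.arange(.35,1.5,.1): t,a=post(q,82); print(round(q,2),delta(t,a))
```

```text
[0.46554361 0.21345816 0.0875777 ] [-2.53739124e+00  2.31134109e-03 -3.14113956e+00] 0.03069714305023238 [ 0.36235473 -0.3612876   0.27140619]
0.35 ([0.007, 0.023, 0.028], [0.0006, 0.0005, 0.0237])
0.45 ([0.002, 0.068, 0.028], [0.0006, 0.0005, 0.0555])
0.55 ([-0.008, 0.111, 0.028], [0.0006, 0.0004, 0.0873])
0.65 ([-0.023, 0.154, 0.028], [0.0006, 0.0004, 0.1192])
0.75 ([-0.041, 0.195, 0.028], [0.0007, 0.0004, 0.151])
0.85 ([-0.064, 0.234, 0.028], [0.0007, 0.0004, 0.1828])
0.95 ([-0.09, 0.27, 0.028], [0.0007, 0.0003, 0.2147])
1.05 ([-0.12, 0.304, 0.029], [0.0007, 0.0003, 0.2465])
1.15 ([-0.153, 0.335, 0.029], [0.0007, 0.0003, 0.2783])
1.25 ([-0.189, 0.362, 0.029], [0.0007, 0.0002, 0.3101])
1.35 ([-0.227, 0.385, 0.029], [0.0008, 0.0002, 0.342])
1.45 ([-0.268, 0.405, 0.029], [0.0008, 0.0001, 0.3738])
```

Emit:
move_arm(
  deltas=[
    {"slide":[0.007,0.023,0],"rotation":[0,0,0.0237]},
    {"slide":[0.002,0.068,0],"rotation":[0,0,0.0555]},
    {"slide":[-0.008,0.111,0],"rotation":[0,0,0.0873]},
    {"slide":[-0.023,0.154,0],"rotation":[0,0,0.1192]},
    {"slide":[-0.041,0.195,0],"rotation":[0,0,0.151]},
    {"slide":[-0.064,0.234,0],"rotation":[0,0,0.1828]},
    {"slide":[-0.09,0.27,0],"rotation":[0,0,0.2147]},
    {"slide":[-0.12,0.304,0],"rotation":[0,0,0.2465]},
    {"slide":[-0.153,0.335,0],"rotation":[0,0,0.2783]},
    {"slide":[-0.189,0.362,0],"rotation":[0,0,0.3101]},
  ],
)

```text
t: 12.75
eef_pos: [0.5351, 0.2516, 0.0863]
ee_rot: [-0.002, 0.711, 0.703, -0.002]
contact_force: [-4.9, 0.3, 2.3]
finger_gap: 0.0308
grasp_force: 2.6
```

Run:
```python
from h import *
s,p,r=now(); print(p,r.as_euler("zyx"),s["finger_gap"],s["contact_force"],post(1.25,87))
for q in (1.35,1.43,1.48): t,a=post(q,87); print(round(q,2),delta(t,a), delta(t,a,(post(1.25,87)[0],post(1.25,0)[1])))
print([(np.round(k["uv"]).tolist(),k["score"]) for k in nets.tip_of("scene","post")])
c=cam("scene"); print([(q,proj(c,post(q,95)[0]).round().tolist()) for q in (1.1,1.2,1.3,1.4)])
```

```text
[0.53507798 0.25159695 0.08627199] [-1.55947887 -0.00535138  3.14108158] 0.030769550092212845 [-4.8802955   0.34804246  2.25421965] (array([0.53773194, 0.25156892, 0.087     ]), np.float64(1.5630268031909271))
1.35 ([-0.002, 0.058, -0.004], [-0.0017, 0.0003, 0.0307]) ([-0.002, 0.045, 0.0], [-0.0, -0.0, 0.0318])
1.43 ([-0.007, 0.094, -0.004], [-0.0017, 0.0003, 0.0562]) ([-0.007, 0.081, 0.0], [0.0, -0.0, 0.0573])
1.48 ([-0.011, 0.116, -0.004], [-0.0017, 0.0004, 0.0721]) ([-0.012, 0.103, 0.0], [-0.0, -0.0, 0.0732])
[([483.0, 340.0], 0.91)]
[(1.1, [[474.0, 378.0]]), (1.2, [[470.0, 382.0]]), (1.3, [[465.0, 385.0]]), (1.4, [[460.0, 388.0]])]
```

Emit:
move_arm(
  deltas=[
    {"slide":[-0.001,0.025,0],"rotation":[0,0,0.016]},
    {"slide":[-0.002,0.05,0],"rotation":[0,0,0.032]},
    {"slide":[-0.005,0.07,0],"rotation":[0,0,0.045]},
    {"slide":[-0.007,0.09,0],"rotation":[0,0,0.057]},
    {"slide":[-0.007,0.09,0],"rotation":[0,0,0.057]},
    {"slide":[-0.007,0.09,0],"rotation":[0,0,0.057]},
    {"slide":[-0.007,0.09,0],"rotation":[0,0,0.057]},
  ],
)

```text
t: 13.55
eef_pos: [0.5547, 0.2499, 0.0865]
ee_rot: [0.0, 0.769, 0.639, 0.0]
contact_force: [-0.5, 0.3, -0.6]
finger_gap: 0.0308
grasp_force: 0.0
```

Run:
```python
from h import *
c=cam("scene"); s,p,r=now(); print(s["t"],p,r.as_euler("zyx"),s["finger_gap"],s["contact_force"],post(1.43,87))
print([(np.round(k["uv"]).tolist(),k["score"]) for k in nets.tip_of("scene","post")])
print([(q,proj(c,post(q,95)[0]).round().tolist()) for q in (1.1,1.2,1.3,1.4)])
a=cv2.resize(c["img"][200:430,250:520],None,fx=1.9,fy=1.9,interpolation=cv2.INTER_CUBIC)
w=cam("top"); b=cv2.resize(w["img"][200:330,90:350],None,fx=1.1,fy=1.1); C=np.zeros((600,560,3),np.uint8); C[:437,:513]=a; C[440:583,:286]=b
cv2.imwrite("pics/c5.png",C)
```

```text
13.6 [0.55471971 0.24989697 0.08642743] [-1.38524061e+00  1.94899570e-04 -3.14156966e+00] 0.030649717512514118 [ 0.71391362 -0.55750887  0.43184853] (array([0.55383282, 0.24998971, 0.087     ]), np.float64(1.3830268031909272))
[([458.0, 390.0], 0.62)]
[(1.1, [[474.0, 378.0]]), (1.2, [[470.0, 382.0]]), (1.3, [[465.0, 385.0]]), (1.4, [[460.0, 388.0]])]
```

View pics/c5.png

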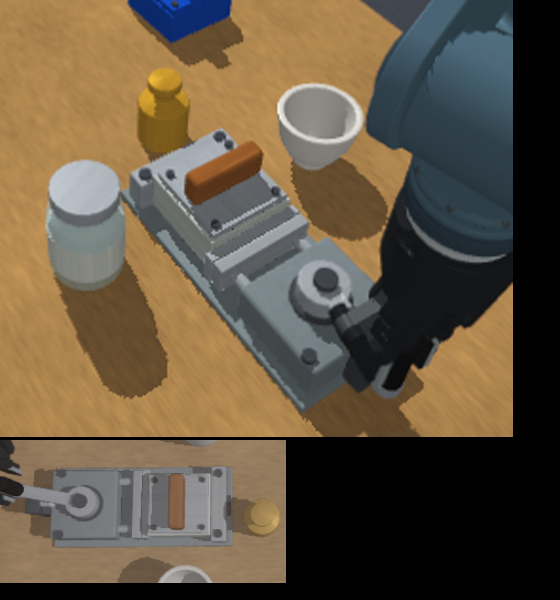

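Jaw shut against the mould, handle at ≈1.4 with no residual force: clicked. Swinging back.

Run:
```python
from h import *
st=(post(1.435,87)[0],post(1.435,0)[1]); s,p,r=now(); print(p,r.as_euler("zyx")[0],s["finger_gap"])
for q in np.arange(1.32,0,-.13): t,a=post(q,87); print(round(q,2),delta(t,a,st))
```

```text
[0.55473754 0.24991539 0.08636302] -1.384903970935396 0.031113636007657826
1.32 ([-0.003, -0.052, -0.0], [0.0, 0.0, -0.0366])
1.19 ([-0.013, -0.109, -0.0], [0.0, 0.0, -0.078])
1.06 ([-0.031, -0.165, -0.0], [0.0, 0.0, -0.1194])
0.93 ([-0.056, -0.218, -0.0], [0.0, 0.0, -0.1607])
0.8 ([-0.088, -0.267, -0.0], [0.0, 0.0, -0.2021])
0.67 ([-0.125, -0.312, -0.0], [-0.0, 0.0, -0.2435])
0.54 ([-0.169, -0.351, -0.0], [0.0, 0.0, -0.2849])
0.41 ([-0.216, -0.385, -0.0], [0.0, 0.0, -0.3263])
0.28 ([-0.268, -0.412, -0.0], [0.0, 0.0, -0.3676])
0.15 ([-0.323, -0.432, -0.0], [0.0, 0.0, -0.409])
0.02 ([-0.38, -0.445, -0.0], [0.0, 0.0, -0.4504])
```

Emit:
move_arm(
  deltas=[
    {"slide":[-0.003,-0.052,0],"rotation":[0,0,-0.0366]},
    {"slide":[-0.013,-0.109,0],"rotation":[0,0,-0.078]},
    {"slide":[-0.031,-0.165,0],"rotation":[0,0,-0.1194]},
    {"slide":[-0.056,-0.218,0],"rotation":[0,0,-0.1607]},
    {"slide":[-0.088,-0.267,0],"rotation":[0,0,-0.2021]},
    {"slide":[-0.125,-0.312,0],"rotation":[0,0,-0.2435]},
    {"slide":[-0.169,-0.351,0],"rotation":[0,0,-0.2849]},
    {"slide":[-0.216,-0.385,0],"rotation":[0,0,-0.3263]},
    {"slide":[-0.268,-0.412,0],"rotation":[0,0,-0.3676]},
    {"slide":[-0.323,-0.432,0],"rotation":[0,0,-0.409]},
  ],
)

```text
t: 14.7
eef_pos: [0.4579, 0.2026, 0.0866]
ee_rot: [0.0, 0.231, 0.973, 0.001]
contact_force: [2.3, 1.8, -0.6]
finger_gap: 0.0304
grasp_force: 0.8
```

Run:
```python
from h import *
s,p,r=now(); print(p,r.as_euler("zyx"),s["finger_gap"],s["contact_force"])
for q in (.08,.03): t,a=post(q,87); print(q,delta(t,a),delta(t,a,(post(.15,87)[0],post(.15,0)[1])))
```

```text
[0.45785879 0.20261249 0.08663598] [-2.67515649e+00  1.06148234e-03 -3.14050209e+00] 0.03037963993234759 [ 2.34733275  1.82019859 -0.60012083]
0.08 ([0.003, -0.031, -0.002], [0.0005, 0.0002, -0.0184]) ([-0.001, -0.031, -0.0], [0.0, 0.0, -0.0223])
0.03 ([0.002, -0.054, -0.002], [0.0005, 0.0002, -0.0343]) ([-0.003, -0.054, -0.0], [0.0, 0.0, -0.0382])
```

Emit:
move_arm(
  deltas=[
    {"slide":[0,-0.031,0],"rotation":[0,0,-0.02]},
    {"slide":[0,-0.044,0],"rotation":[0,0,-0.03]},
    {"slide":[0,-0.044,0],"rotation":[0,0,-0.03]},
    {"slide":[0,-0.024,0],"rotation":[0,0,-0.03]},
    {"slide":[0,-0.024,-0.05],"rotation":[0,0,-0.03]},
    {"slide":[0,-0.024,-0.2],"rotation":[0,0,-0.03]},
    {"slide":[0,-0.024,-0.4],"rotation":[0,0,-0.03]},
    {"slide":[0,-0.024,-0.55],"rotation":[0,0,-0.03]},
    {"slide":[0,-0.024,-0.6],"rotation":[0,0,-0.03]},
    {"slide":[0,-0.024,-0.6],"rotation":[0,0,-0.03]},
  ],
)

```text
t: 15.7
eef_pos: [0.4569, 0.1985, 0.2082]
ee_rot: [0.002, 0.188, 0.982, 0.001]
contact_force: [0.0, 1.4, -0.4]
finger_gap: 0.0309
grasp_force: 0.0
```

Run:
```python
from h import *
s,p,r=now(); print(s["t"],p,r.as_euler("zyx"),s["finger_gap"],s["contact_force"],s["q"][5])
c=cam("scene")
print([(np.round(k["uv"]).tolist(),round(k["score"],2)) for k in nets.tip_of("scene","post")],[(np.round(k["uv"]).tolist(),round(k["score"],2)) for k in nets.tip_of("scene","mould")])
print([(q,proj(c,post(q,95)[0]).round().tolist()) for q in (0,.1,.2)],proj(c,cl(0,0,8)))
print(delta(cl(0,0,160),3.162))
```

```text
15.7 [0.45685476 0.19847124 0.20823025] [-2.76359906  0.0038612  -3.14092465] 0.03094315742466647 [ 0.00221052  1.41259662 -0.40924192] -1.0109652243237572
[([478.0, 332.0], 0.63), ([336.0, 273.0], 0.44)] [([193.0, 262.0], 0.97), ([363.0, 312.0], 0.88), ([344.0, 204.0], 0.8), ([480.0, 332.0], 0.32)]
[(0, [[478.0, 325.0]]), (0.1, [[481.0, 330.0]]), (0.2, [[483.0, 335.0]])] [[363.03236109 312.5891044 ]]
([-0.712, -0.639, 0.221], [-0.0004, -0.001, -0.1269])
```

Emit:
move_arm(
  deltas=[
    {"slide":[-0.18,-0.16,0],"rotation":[0,0,-0.04]},
    {"slide":[-0.36,-0.32,0],"rotation":[0,0,-0.08]},
    {"slide":[-0.54,-0.48,0],"rotation":[0,0,-0.12]},
    {"slide":[-0.68,-0.61,0.05],"rotation":[0,0,-0.127]},
    {"slide":[-0.712,-0.639,0.15],"rotation":[0,0,-0.127]},
    {"slide":[-0.712,-0.639,0.22],"rotation":[0,0,-0.127]},
    {"slide":[-0.712,-0.639,0.22],"rotation":[0,0,-0.127]},
  ],
  hand=0.9,
)

```text
t: 16.55
eef_pos: [0.5381, 0.0274, 0.1581]
ee_rot: [-0.004, -0.01, 1.0, 0.001]
contact_force: [0.2, 0.2, -0.1]
finger_gap: 0.0769
grasp_force: 0.0
```

Run:
```python
from h import *
c=cam("wrist"); s,p,r=now(); print(s["t"],p,r.as_euler("zyx"))
im=c["img"].copy(); N=np.array([(38,10,84),(38,-10,84),(-38,-10,84),(-38,10,84)])
cv2.polylines(im,[proj(c,[cl(*n) for n in N]).round().astype(int)],True,(0,0,255),1)
cv2.imwrite("pics/w6.png",im); print(delta(cl(0,0,60),3.162))
```

```text
16.6 [0.53914097 0.02767941 0.15993155] [ 3.12012423 -0.00497274 -3.14065531]
([-0.006, -0.006, 0.5], [0.0003, -0.0016, 0.0003])
```

View pics/w6.png

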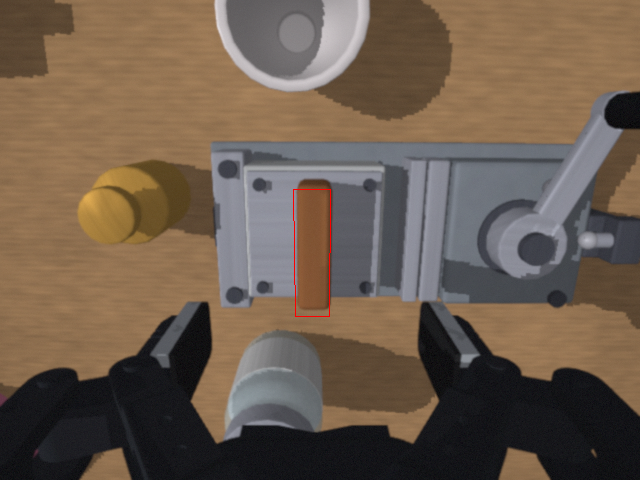

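```bash
python3 -c "
from h import *
c=cam('wrist'); s,p,r=now(); print(r.inv().apply(ray(c,[[320,240]])[0]-p))"
```

```text
[ 0.07172254  0.00039027 -0.14077537]
```

Emit:
move_arm(
  deltas=[
    {"slide":[0.01,-0.006,0.2],"rotation":[0,0,0]},
    {"slide":[0.01,-0.006,0.35],"rotation":[0,0,0]},
    {"slide":[0.01,-0.006,0.45],"rotation":[0,0,0]},
    {"slide":[0.01,-0.006,0.49],"rotation":[0,0,0]},
    {"slide":[0.01,-0.006,0.49],"rotation":[0,0,0]},
  ],
)

```text
t: 17.15
eef_pos: [0.5386, 0.0263, 0.0641]
ee_rot: [-0.0, -0.011, 1.0, 0.0]
contact_force: [0.1, -0.1, 0.0]
finger_gap: 0.0772
grasp_force: 0.0
```

Emit:
move_arm(
  deltas=[
    {"slide":[0,0,0],"rotation":[0,0,0]},
    {"slide":[0,0,0],"rotation":[0,0,0]},
    {"slide":[0,0,0],"rotation":[0,0,0]},
    {"slide":[0,0,0],"rotation":[0,0,0]},
    {"slide":[0,0,0],"rotation":[0,0,0]},
    {"slide":[0,0,0],"rotation":[0,0,0]},
    {"slide":[0,0,0],"rotation":[0,0,0]},
    {"slide":[0,0,0],"rotation":[0,0,0]},
  ],
  hand=0,
)

```text
t: 17.95
eef_pos: [0.5396, 0.0271, 0.0656]
ee_rot: [0.001, -0.01, 1.0, 0.002]
contact_force: [-1.5, 8.1, 6.5]
finger_gap: 0.0185
grasp_force: 63.1
```

Emit:
move_arm(
  deltas=[
    {"slide":[0,0.03,0],"rotation":[0,0,0]},
    {"slide":[0,0.03,-0.08],"rotation":[0,0,0]},
    {"slide":[0,0.03,-0.2],"rotation":[0,0,0]},
    {"slide":[0,0.03,-0.33],"rotation":[0,0,0]},
    {"slide":[0,0.03,-0.38],"rotation":[0,0,0]},
    {"slide":[0,0.03,-0.38],"rotation":[0,0,0]},
  ],
)

```text
t: 18.55
eef_pos: [0.5394, 0.0315, 0.1411]
ee_rot: [0.001, -0.01, 1.0, -0.0]
contact_force: [-0.6, -0.3, -5.0]
finger_gap: 0.0186
grasp_force: 61.7
```

Emit:
move_arm(
  deltas=[
    {"slide":[0,0,0],"rotation":[0,0,0.03]},
    {"slide":[0,0,0],"rotation":[0,0,0.07]},
    {"slide":[0,0,0],"rotation":[0,0,0.11]},
    {"slide":[0,0,0],"rotation":[0,0,0.15]},
    {"slide":[0,0,0],"rotation":[0,0,0.19]},
    {"slide":[0,0,0],"rotation":[0,0,0.23]},
    {"slide":[0,0,0],"rotation":[0,0,0.27]},
    {"slide":[0,0,0],"rotation":[0,0,0.31]},
    {"slide":[0,0,0],"rotation":[0,0,0.35]},
    {"slide":[0,0,0],"rotation":[0,0,0.39]},
  ],
)

```text
t: 19.55
eef_pos: [0.5373, 0.0318, 0.1377]
ee_rot: [-0.002, 0.569, 0.823, -0.001]
contact_force: [-1.2, -0.4, -4.8]
finger_gap: 0.0182
grasp_force: 61.6
```

Run:
```python
from h import *
s,p,r=now(); print(s["t"],p,r.as_euler("zyx"),s["finger_gap"],s["contact_force"],s["q"][5])
print(delta(cl(0,8,140),1.5913))
```

```text
19.55 [0.53728454 0.03175448 0.13769708] [-1.93189669 -0.00423361 -3.14098966] 0.018203614948870694 [-1.1865076  -0.40259353 -4.7736018 ] -0.5127914722040385
([0.009, 0.016, -0.012], [-0.0013, -0.0004, 0.1084])
```

Emit:
move_arm(
  deltas=[
    {"slide":[0.009,0.016,0],"rotation":[0,0,0.04]},
    {"slide":[0.009,0.016,0],"rotation":[0,0,0.08]},
    {"slide":[0.009,0.016,0],"rotation":[0,0,0.109]},
    {"slide":[0.009,0.016,0],"rotation":[0,0,0.109]},
    {"slide":[0.009,0.016,0],"rotation":[0,0,0.109]},
  ],
)

```text
t: 20.05
eef_pos: [0.5402, 0.0345, 0.1386]
ee_rot: [-0.001, 0.698, 0.716, -0.001]
contact_force: [-0.5, 0.4, -5.1]
finger_gap: 0.0185
grasp_force: 61.6
```

Run:
```python
from h import *
s,p,r=now(); print(p,r.as_euler("zyx"),delta(cl(0,8,66),1.5913))
c=cam("wrist"); cv2.imwrite("pics/w7.png",c["img"])
```

```text
[0.54017872 0.03448291 0.13864021] [-1.59661031e+00 -2.85840158e-03 -3.14122137e+00] ([0.0, -0.002, 0.363], [-0.0009, -0.0001, 0.0017])
```

View pics/w7.png

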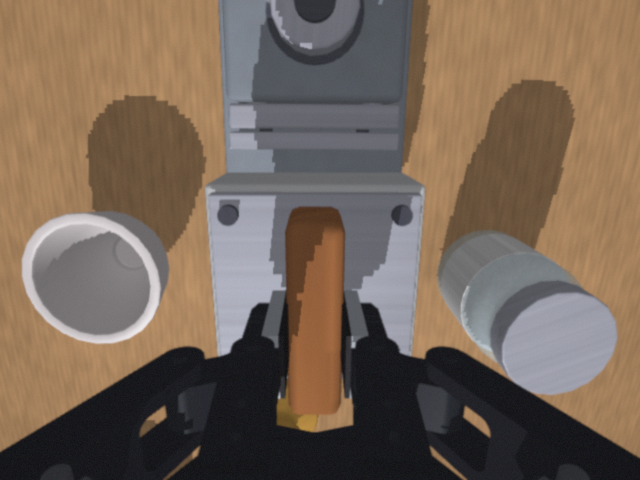

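Mould held square to the jaws, rib pointing at them, centred between jar and mortar. Lowering.

Emit:
move_arm(
  deltas=[
    {"slide":[0,-0.002,0.12],"rotation":[0,0,0]},
    {"slide":[0,-0.002,0.22],"rotation":[0,0,0]},
    {"slide":[0,-0.002,0.3],"rotation":[0,0,0]},
    {"slide":[0,-0.002,0.345],"rotation":[0,0,0]},
    {"slide":[0,-0.002,0.365],"rotation":[0,0,0]},
    {"slide":[0,-0.002,0.365],"rotation":[0,0,0]},
    {"slide":[0,-0.002,0.365],"rotation":[0,0,0]},
  ],
)

```text
t: 20.8
eef_pos: [0.5415, 0.0342, 0.0681]
ee_rot: [0.001, 0.699, 0.716, 0.0]
contact_force: [0.4, 1.0, -4.6]
finger_gap: 0.0187
grasp_force: 61.6
```

Emit:
move_arm(
  deltas=[
    {"slide":[0,0,0.01],"rotation":[0,0,0]},
    {"slide":[0,0,0.018],"rotation":[0,0,0]},
    {"slide":[0,0,0.018],"rotation":[0,0,0]},
  ],
)

```text
t: 21.1
eef_pos: [0.5418, 0.0342, 0.0655]
ee_rot: [0.001, 0.699, 0.716, 0.0]
contact_force: [-2.6, 0.4, 4.9]
finger_gap: 0.0187
grasp_force: 62.9
```

Emit:
move_arm(
  deltas=[
    {"slide":[0,0,0],"rotation":[0,0,0]},
    {"slide":[0,0,0],"rotation":[0,0,0]},
    {"slide":[0,0,0],"rotation":[0,0,0]},
    {"slide":[0,0,0],"rotation":[0,0,0]},
    {"slide":[0,0,-0.1],"rotation":[0,0,0]},
    {"slide":[0,0,-0.3],"rotation":[0,0,0]},
    {"slide":[0,0,-0.5],"rotation":[0,0,0]},
    {"slide":[0,0,-0.68],"rotation":[0,0,0]},
    {"slide":[0,0,-0.7],"rotation":[0,0,0]},
    {"slide":[0,0,-0.7],"rotation":[0,0,0]},
  ],
  hand=0.8,
)

```text
t: 22.1
eef_pos: [0.5415, 0.0343, 0.2049]
ee_rot: [0.001, 0.699, 0.716, 0.001]
contact_force: [0.5, -0.5, -0.5]
finger_gap: 0.0683
grasp_force: 0.0
```

Run:
```python
from h import *
s,p,r=now(); print(s["t"],p,r.as_euler("zyx"),s["finger_gap"])
t,a=post(.1,200); print(a,delta(t,a))
```

```text
22.1 [0.54150558 0.03427124 0.20491734] [-1.59478106e+00  2.76475613e-03  3.14121189e+00] 0.06828556746023162
2.7130268031909273 ([0.834, -0.412, 0.023], [0.0007, 0.0006, -0.3559])
```

Emit:
move_arm(
  deltas=[
    {"slide":[0.2,-0.1,0.02],"rotation":[0,0,-0.04]},
    {"slide":[0.4,-0.2,0.02],"rotation":[0,0,-0.085]},
    {"slide":[0.6,-0.3,0.02],"rotation":[0,0,-0.13]},
    {"slide":[0.75,-0.37,0.02],"rotation":[0,0,-0.175]},
    {"slide":[0.834,-0.412,0.02],"rotation":[0,0,-0.22]},
    {"slide":[0.834,-0.412,0.02],"rotation":[0,0,-0.265]},
    {"slide":[0.834,-0.412,0.02],"rotation":[0,0,-0.31]},
    {"slide":[0.834,-0.412,0.02],"rotation":[0,0,-0.356]},
    {"slide":[0.834,-0.412,0.02],"rotation":[0,0,-0.356]},
    {"slide":[0.834,-0.412,0.02],"rotation":[0,0,-0.356]},
  ],
  hand=0.5,
)

```text
t: 23.1
eef_pos: [0.4536, 0.1989, 0.1981]
ee_rot: [-0.001, 0.214, 0.977, -0.001]
contact_force: [1.4, 0.1, -0.0]
finger_gap: 0.0428
grasp_force: 0.0
```

Run:
```python
from h import *
c=cam("wrist"); s,p,r=now(); print(s["t"],p,r.as_euler("zyx"),s["finger_gap"])
print([(np.round(k["uv"]).tolist(),k["score"]) for k in nets.tip_of("wrist","post")],[(q,proj(c,post(q,95)[0]).round().tolist()) for q in (0,.05,.1,.15,.2)])
print([(np.round(k["uv"]).tolist(),k["score"]) for k in nets.tip_of("wrist","hub")],proj(c,cl(0,135,60)))
t,a=post(.1,86); print(a,delta(t,a))
```

```text
23.15 [0.45383597 0.1989579  0.19850455] [-2.71051948e+00 -2.10543379e-03  3.14124284e+00] 0.04275857565002042
[([316.0, 241.0], 0.75)] [(0, [[301.0, 241.0]]), (0.05, [[308.0, 240.0]]), (0.1, [[315.0, 240.0]]), (0.15, [[322.0, 240.0]]), (0.2, [[329.0, 241.0]])]
[([318.0, 333.0], 0.88)] [[315.02476924 337.14215907]]
2.7130268031909273 ([-0.005, 0.002, 0.565], [-0.0002, -0.0003, -0.0005])
```

Post confirmed at q≈0.1; descending over it.

Emit:
move_arm(
  deltas=[
    {"slide":[0,0.002,0.15],"rotation":[0,0,0]},
    {"slide":[0,0.002,0.3],"rotation":[0,0,0]},
    {"slide":[0,0.002,0.45],"rotation":[0,0,0]},
    {"slide":[0,0.002,0.55],"rotation":[0,0,0]},
    {"slide":[0,0.002,0.56],"rotation":[0,0,0]},
    {"slide":[0,0.002,0.56],"rotation":[0,0,0]},
  ],
)

```text
t: 23.85
eef_pos: [0.4546, 0.1994, 0.0877]
ee_rot: [-0.0, 0.213, 0.977, -0.0]
contact_force: [-0.1, 0.4, -1.2]
finger_gap: 0.0426
grasp_force: 0.0
```

Emit:
move_arm(
  deltas=[
    {"slide":[0,0,0],"rotation":[0,0,0]},
    {"slide":[0,0,0],"rotation":[0,0,0]},
    {"slide":[0,0,0],"rotation":[0,0,0]},
  ],
  hand=0.36,
)

```text
t: 24.15
eef_pos: [0.4554, 0.1996, 0.0888]
ee_rot: [0.001, 0.213, 0.977, 0.0]
contact_force: [0.5, -0.1, -0.2]
finger_gap: 0.0303
grasp_force: 0.0
```

Run:
```python
from h import *
s,p,r=now(); print(p,r.as_euler("zyx"),s["finger_gap"],s["contact_force"])
for q in np.arange(.2,.95,.12): t,a=post(q,86); print(round(q,2),delta(t,a))
st=(post(.8,86)[0],post(.8,0)[1])
for q in np.arange(.9,1.45,.1): t,a=post(q,86); print(round(q,2),delta(t,a,st))
t,a=post(1.43,86); print(delta(t,a,st))
```

```text
[0.45538096 0.1996361  0.08882289] [-2.71303900e+00  2.12427948e-03 -3.14120197e+00] 0.030252267265018666 [ 0.50805012 -0.13833479 -0.21431167]
0.2 ([-0.003, 0.041, 0.014], [0.0004, 0.0005, 0.0318])
0.32 ([-0.011, 0.095, 0.014], [0.0005, 0.0005, 0.07])
0.44 ([-0.026, 0.147, 0.014], [0.0005, 0.0005, 0.1082])
0.56 ([-0.047, 0.196, 0.014], [0.0005, 0.0005, 0.1464])
0.68 ([-0.074, 0.243, 0.015], [0.0005, 0.0004, 0.1846])
0.8 ([-0.106, 0.286, 0.015], [0.0006, 0.0004, 0.2228])
0.92 ([-0.143, 0.326, 0.015], [0.0006, 0.0004, 0.261])
0.9 ([-0.002, 0.045, 0.0], [0.0, -0.0, 0.0318])
1.0 ([-0.009, 0.089, 0.0], [0.0, -0.0, 0.0637])
1.1 ([-0.02, 0.133, 0.0], [-0.0, -0.0, 0.0955])
1.2 ([-0.036, 0.175, 0.0], [0.0, -0.0, 0.1273])
1.3 ([-0.055, 0.216, 0.0], [0.0, -0.0, 0.1592])
1.4 ([-0.079, 0.254, 0.0], [0.0, -0.0, 0.191])
([-0.086, 0.265, 0.0], [-0.0, -0.0, 0.2005])
```

Emit:
move_arm(
  deltas=[
    {"slide":[-0.003,0.041,0.01],"rotation":[0,0,0.0318]},
    {"slide":[-0.011,0.095,0.01],"rotation":[0,0,0.07]},
    {"slide":[-0.026,0.147,0.01],"rotation":[0,0,0.1082]},
    {"slide":[-0.047,0.196,0.01],"rotation":[0,0,0.1464]},
    {"slide":[-0.074,0.243,0.01],"rotation":[0,0,0.1846]},
    {"slide":[-0.106,0.286,0.01],"rotation":[0,0,0.2228]},
  ],
)

```text
t: 24.75
eef_pos: [0.4975, 0.243, 0.086]
ee_rot: [-0.0, 0.537, 0.844, -0.0]
contact_force: [-2.0, -1.6, 0.2]
finger_gap: 0.0311
grasp_force: 1.0
```

Emit:
move_arm(
  deltas=[
    {"slide":[-0.002,0.045,0],"rotation":[0,0,0.0318]},
    {"slide":[-0.009,0.089,0],"rotation":[0,0,0.0637]},
    {"slide":[-0.02,0.133,0],"rotation":[0,0,0.0955]},
    {"slide":[-0.036,0.175,0],"rotation":[0,0,0.1273]},
    {"slide":[-0.055,0.216,0],"rotation":[0,0,0.1592]},
    {"slide":[-0.079,0.254,0],"rotation":[0,0,0.191]},
    {"slide":[-0.086,0.265,0],"rotation":[0,0,0.2005]},
    {"slide":[-0.086,0.265,0],"rotation":[0,0,0.2005]},
    {"slide":[-0.086,0.265,0],"rotation":[0,0,0.2005]},
    {"slide":[-0.086,0.265,0],"rotation":[0,0,0.2005]},
  ],
)

```text
t: 25.75
eef_pos: [0.5526, 0.2499, 0.0858]
ee_rot: [-0.0, 0.77, 0.638, -0.0]
contact_force: [1.0, 0.0, 0.1]
finger_gap: 0.0309
grasp_force: 0.0
```

Run:
```python
from h import *
c=cam("scene"); s,p,r=now(); print(s["t"],p,r.as_euler("zyx"),s["contact_force"],s["grasp_force"],post(1.43,86))
print([(np.round(k["uv"]).tolist(),k["score"]) for k in nets.tip_of("scene","post")])
```

```text
25.8 [0.5525833  0.24989827 0.08571029] [-1.38413675e+00 -1.45017110e-04  3.14156045e+00] [0.54776943 0.03292869 0.61401484] 0.0 (array([0.55383282, 0.24998971, 0.086     ]), np.float64(1.3830268031909272))
[([455.0, 389.0], 0.59), ([360.0, 314.0], 0.29)]
```

Emit:
move_arm(
  deltas=[
    {"slide":[0,0,0],"rotation":[0,0,0]},
    {"slide":[0,0,0],"rotation":[0,0,0]},
    {"slide":[0,0,-0.1],"rotation":[0,0,0]},
    {"slide":[0,0,-0.3],"rotation":[0,0,0]},
    {"slide":[0,0,-0.5],"rotation":[0,0,0]},
    {"slide":[0,0,-0.7],"rotation":[0,0,0]},
    {"slide":[0,0,-0.75],"rotation":[0,0,0]},
    {"slide":[0,0,-0.75],"rotation":[0,0,0]},
  ],
  hand=0.5,
)

```text
t: 26.65
eef_pos: [0.554, 0.2502, 0.2382]
ee_rot: [0.001, 0.77, 0.638, 0.002]
contact_force: [0.2, 0.2, -0.6]
finger_gap: 0.0428
grasp_force: 0.0
```

Run:
```python
from h import *
c=cam("scene"); s,p,r=now(); print(s["t"],p,s["contact_force"])
print([(np.round(k["uv"]).tolist(),round(k["score"],2)) for k in nets.tip_of("scene","post")],[(q,proj(c,post(q,95)[0]).round().tolist()) for q in (1.2,1.3,1.4,1.5)])
for l in ("jar","mortar","weight"): print(l,atz(c,[nets.tip_of("scene",l)[0]["uv"]],0).round(3))
a=cv2.resize(c["img"][220:430,260:510],None,fx=1.9,fy=1.9,interpolation=cv2.INTER_CUBIC); w=cam("wrist")
b=cv2.resize(w["img"],(320,240)); C=np.zeros((399,800,3),np.uint8); C[:,:475]=a; C[:240,480:]=b
cv2.imwrite("pics/c8.png",C)
```

```text
26.7 [0.55286878 0.24986353 0.23565111] [-0.30222798 -0.24414374 -1.37134156]
[([336.0, 270.0], 0.71), ([458.0, 390.0], 0.62)] [(1.2, [[470.0, 382.0]]), (1.3, [[465.0, 385.0]]), (1.4, [[460.0, 388.0]]), (1.5, [[454.0, 390.0]])]
jar [[0.661 0.005 0.   ]]
mortar [[0.409 0.015 0.   ]]
weight [[ 0.525 -0.086  0.   ]]
```

View pics/c8.png

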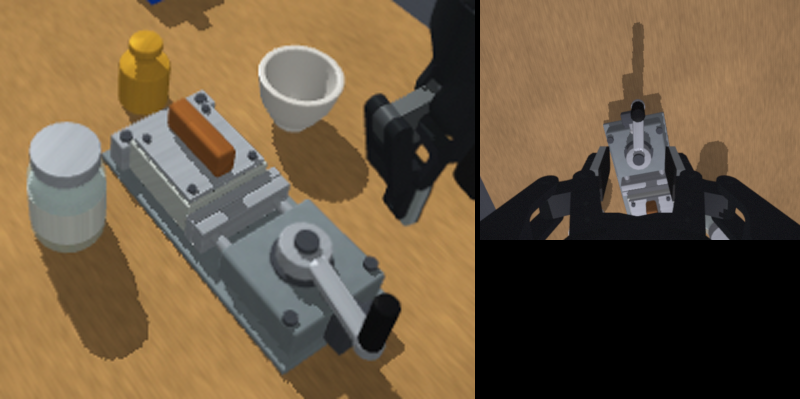

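The mould is clamped with its rib square to the jaws and the handle at about 1.4. The jar, mortar and weight haven't moved, and the arm is clear. Handing in.

```bash
python3 -c "
from h import *
print(workorder.finish_job())"
```

```text
the job is handed in; nothing more can be done
None
```

I clamped the mould both ways, first with its rib parallel to the jaws and then pointing at them, and left it clamped. I handed the job in at about 27 s with the jar, mortar and weight undisturbed; no verdict came back.

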